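# Sort the desiccator's load, then crack its lid and hold it ajar

### The job

Get the desiccator ready for loading: first stand both sample bottles upright in the deep plastic bin and lay the spent desiccant canister flat in the shallow steel oven tray. Then take the desiccator's lid by its knob, ease it straight up until the sticky seal lets go, and hold it level and still a finger's width (about 15 mm) above its seat, so that air can leak in all round; do not pull the lid right off. Finish while still holding it there, and leave everything else on the deck where it stands.

Things in the scene. Friction and masses are not known exactly. Their poses are not given: they have to be found in the camera images.
- bottle_a_mid (a point): centre (35 mm up) of a natural-white plastic sample bottle standing upright: round body 38 mm in diameter and 48 mm tall, ribbed screw cap 33 mm in diameter from 53 mm up, 70 mm tall in all, about 70 g
- bottle_b_mid (a point): centre (35 mm up) of the second sample bottle, the same as the first
- canister_mid (a point): centre of the desiccant canister lying flat: a flat aluminium box with a perforated window on top, 70 mm (its x) by 40 mm (its y) by 16 mm tall, about 90 g
- bottle_bin: deep grey plastic bin, fixed, open at the top: outside 130 mm (its x) by 170 mm (its y) by 36 mm tall, walls and floor 5 mm thick; origin at the centre of its underside, on the deck. Room for the two bottles side by side, for example 38 mm either side of the centre along its y
- oven_tray: shallow dark steel oven tray, fixed, with a small wire handle at each end: outside 130 mm (its x) by 170 mm (its y) by 14 mm tall, walls and floor 3 mm thick; origin at the centre of its underside, on the deck
- desiccator: round clear-plastic desiccator, base bolted down to the deck by a steel collar: 190 mm in diameter over its flange, whose flat top (the lid's seat) is 85 mm above the deck; origin at the centre of its underside, z up
- lid: loose clear-plastic lid, about 0.4 kg: flange 190 mm in diameter, 7 mm thick, dome 55 mm high; origin at the centre of the flange's underside, 85 mm above the desiccator's origin when seated. A gasket grips its rim: about 15 N besides the weight breaks it free, fading within 5 mm of lift; it is clear of the gasket 7 mm up. Let go, it drops back onto the gasket's lip, about 6 mm up
- knob (a point): middle of the lid's black knob: a cylinder 32 mm in diameter and 28 mm tall (rounded at the top) on a narrower neck of 22 mm; this point lies 79 mm above the flange's underside, 14 mm below the knob's top and 24 mm above the dome
- beaker: bystander: small glass beaker, 46 mm in diameter, 56 mm tall; origin at the centre of its underside
- dish: bystander: white weighing dish, 56 mm in diameter, 14 mm tall; origin at the centre of its underside
- forceps: bystander: dark steel forceps lying along their x, about 120 mm long, 12 mm wide and 4 mm tall; origin at the middle of the underside
There are look-alikes about, which are no part of the job. What is meant by the oven_tray is not brown, and is the smaller of those in its own colour.

How it is judged:
By the outcome, as a careful person would: the job done as asked, in the order asked, and still so for the second after the job is handed in, while the arm keeps its last pose, push and grip.
It also fails if it takes over 72 s, if anything falls off the work surface, if the arm or the gripper's body presses on something with over 40 N, if the wrist force passes 120 N, or if a joint passes its speed limit or range.

### The arm

A 7-joint arm with a two-finger parallel gripper is mounted at the origin on the work surface. World frame = base frame: x ahead of the robot, y to its left, z up, the work surface at z = 0. Lengths are in m, angles in rad, forces in N, time in s.
With the tool pointing down it reaches from about 0.425 to 0.925 m from the base axis. Payload 6.8 kg.
Tool frame: the origin (TCP) lies on the mounting face of the last link; the fingertips stand 173 mm ahead of it and the grasp point (between the pads) lies 155 mm ahead of it; y points along the fingers, x is the direction in which the jaws open and shut, and the axes are right-handed (so a half turn about y gives the same grasp; the last joint's range is limited). The gripper opens to 85 mm and grips with 20 to 120 N. Pads are 22 mm wide; open, the fingers measure 114 mm over their backs; the gripper's body (76 mm by 85 mm) begins 54 mm behind the grasp point. The pads swing forward as they close: fully open they stand 13 mm farther back than shut.
Start: joints at [-1.383, 0.477, 0.022, 1.555, -0.011, 1.109, -0.083], TCP at [0.197, 0.646, 0.405] pointing down, gripper open.
Joint ranges: [-2.96, 2.96], [-0.34, 2.1], [-1.41, 1.46], [0.24, 2.44], [-1.37, 4.51], [0.17, 1.92], [-2.96, 2.96]. Speed limits (rad/s): [2.39, 2.39, 3.14, 3.14, 3.14, 3.14, 3.14].

### API

Orientations are given as a rotation vector (axis times angle).
In Python, from bench import r gives the robot as it stands.
- The arm moves only by the tool step_arm, never from a script. Its arguments are lists of equal length, an entry for each row: "xyz": the shift along the tool's x, y, z scaled (see below), a list of three; "rotation": the turn, a rotation vector about the tool's x, y, z scaled (see below), a list of three. A call has 1 to 20 rows; each row is the pose to reach, as a shift and turn from the pose measured when the call began, along the tool's axes at that moment; what a row does not reach only later rows make up. The controller multiplies each number of a shift by 30 cm and each number of a turn by 90 degrees. A row lasts 1/8 s, in which the tool goes at most 62.5 mm and 10.7 degrees, less where a joint would pass 70% of its speed; a pose out of reach is approached as far as the arm can. A call with a number of a shift or a turn outside -1 to 1 is refused whole. A call with a gripper value outside its range is refused whole. "grip" is the closure, from 0 (fully open) to 1 (shut), set as the call begins (left out, the last holds). The fingers move at their own pace and stop on an object; "force" is the grip in N (left out, the last holds). Time passes only in rows, so rows that repeat a pose let the fingers close. It gives the time, the measured TCP pose, the force and the opening at its end, in the units of the state.
- r.get_obs(): the state, without advancing time (a new reading comes with each control period).
- r.grab_frame(name): name is "scene" or "top" or "wrist"; returns a dict with "pixels" (384x512x3 uint8, red, green, blue), "fx", "fy", "cx", "cy" (pixels), "position" and "attitude" of the camera in the world; the wrist camera has in their place "mount" (4x4, takes a point from camera to tool coordinates, whose origin is the TCP and whose axes are the tool frame's). Camera axes: x right, y down, z forward; pixel columns grow to the right and rows downward; lengths in m; the calibration is good to about 2 mm. A picture is of the moment at which its call begins: read the wrist's pose just before it. There is no depth.
- r.hand_in(): hands the job in, once; it reports no verdict.
The state is a dict: "clock": time; "joints": joint angles; "qvel": joint speeds; "tau": joint torques, N m; "tcp_pos": TCP position; "orientation": TCP orientation; "contact_force": force on the tool from outside, world axes, zero at the start; "moment": the same for the moment, N m; "grip_width": finger opening in m.
Only numpy, scipy, OpenCV 4.12 (cv2) and the standard library are available. Lean on these libraries where they do the work, as an engineer would, in place of code of your own. Each camera call takes 0.05 s, during which the arm holds its last target.

## Working session

There is one attempt and no reset: what is moved stays moved. The work goes in short steps, Python scripts to look and compute and a tool call to move; the robot and the scene stay as the last step left them, time stands still between calls to the robot, and variables do not carry over. Pictures are saved under pics/ and viewed, and the job is handed in when it is done.

Besides the shell and the picture viewer there is one more tool, called after ">>>" as name(argument=value, ...) on one line, values as JSON. step_arm: Moves the arm, as the interface text tells. Its arguments: {"type":"object","properties":{"xyz":{"type":"array"},"rotation":{"type":"array"},"grip":{"type":"number"},"force":{"type":"number"}},"required":["xyz","rotation"]}

```bash
ls; mkdir -p pics
python3 - <<'E'
from bench import r
import cv2,json
o=r.get_obs(); print(o)
for n in ["scene","top","wrist"]:
    f=r.grab_frame(n); cv2.imwrite(f"pics/{n}0.png",f["pixels"][:,:,::-1])
    print(n,{k:v for k,v in f.items() if k!="pixels"})
    import pickle; pickle.dump((f,o),open(f"{n}0.pkl","wb"))
E
```

```text
pics
{'clock': 0.0, 'joints': array([-1.38312392,  0.47779468,  0.02234227,  1.55647444, -0.01148573,
        1.10927318, -0.08308684]), 'qvel': array([ 0.00026825,  0.00031161, -0.00083725,  0.00124211,  0.00100193,
        0.00024957, -0.00012255]), 'tau': array([-1.09854800e-04, -5.96442819e+01,  1.60793625e+00, -2.81203938e+01,
        1.24320877e-02,  9.09651106e-03,  1.91646950e-05]), 'tcp_pos': array([0.19666177, 0.64542222, 0.4037194 ]), 'orientation': array([-1.33594263, -0.9876745 ,  0.98995011]), 'contact_force': array([-0.35762045,  0.45359294,  0.29073183]), 'moment': array([-0.05092065, -0.00556376,  0.02815077]), 'grip_width': 0.0855998952275183}
scene {'fx': 488.57562077127596, 'fy': 488.57562077127596, 'cx': 252.56590593989793, 'cy': 187.60683972870262, 'position': array([1.30398819, 0.35829601, 1.16202509]), 'attitude': array([-1.43861442, -2.20386282,  0.81050457])}
top {'fx': 351.0685657136453, 'fy': 351.0685657136453, 'cx': 257.8601242802611, 'cy': 193.08036587656315, 'position': array([0.26703761, 0.02859472, 1.2593057 ]), 'attitude': array([-2.11905542,  2.14201001, -0.18171562])}
wrist {'fx': 319.67665747745053, 'fy': 319.67665747745053, 'cx': 258.16818348503193, 'cy': 191.84194378685265, 'mount': array([[ 9.99999623e-01, -2.17524619e-04, -8.40766471e-04,
        -2.40837958e-04],
       [ 7.54587476e-04, -2.61591148e-01,  9.65178482e-01,
         3.13270561e-02],
       [-4.29887148e-04, -9.65178752e-01, -2.61590885e-01,
         6.44890482e-02],
       [ 0.00000000e+00,  0.00000000e+00,  0.00000000e+00,
         1.00000000e+00]])}
```

View pics/top0.png

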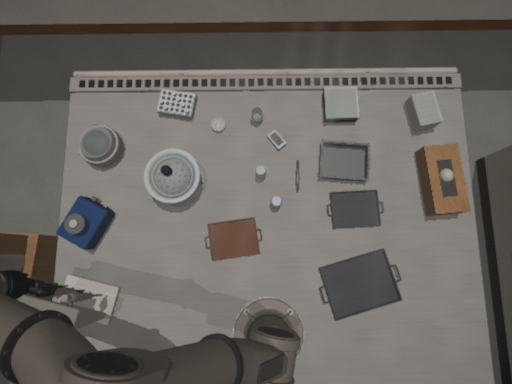

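View pics/scene0.png

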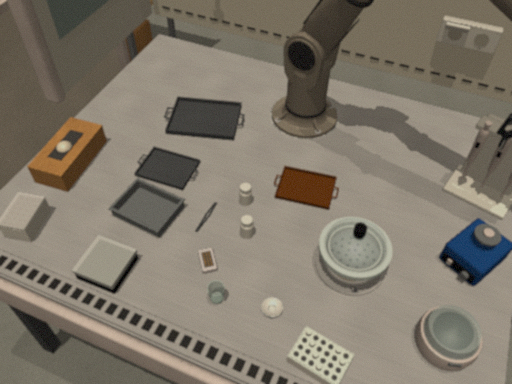

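View pics/wrist0.png

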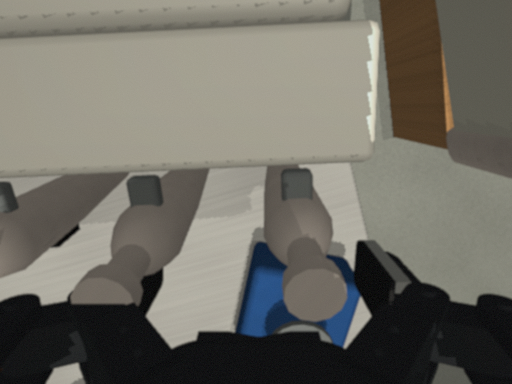

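```bash
cat > h.py <<'E'
import numpy as np, cv2, pickle
from scipy.spatial.transform import Rotation as R
def cam(f,o):
    if "mount" in f:
        T=np.eye(4);T[:3,:3]=R.from_rotvec(o["orientation"]).as_matrix();T[:3,3]=o["tcp_pos"]
        T=T@f["mount"]; return T[:3,:3],T[:3,3]
    return R.from_rotvec(f["attitude"]).as_matrix(),np.array(f["position"])
def px(f,o,u,v,z):
    A,p=cam(f,o); d=A@np.array([(u-f["cx"])/f["fx"],(v-f["cy"])/f["fy"],1]); return p+d*(z-p[2])/d[2]
def proj(f,o,P):
    A,p=cam(f,o); c=A.T@(np.array(P)-p); return np.array([f["cx"]+f["fx"]*c[0]/c[2],f["cy"]+f["fy"]*c[1]/c[2]])
def crop(f,name,u0,v0,u1,v1,s):
    im=f["pixels"][v0:v1,u0:u1,::-1]; cv2.imwrite("pics/"+name,cv2.resize(im,None,fx=s,fy=s,interpolation=cv2.INTER_CUBIC))
E
python3 - <<'E'
from h import *
f,o=pickle.load(open("top0.pkl","rb"))
print(R.from_rotvec(o["orientation"]).as_matrix().round(3))
print(cam(f,o)[0].round(3))
for n in ["scene0","top0"]:
    f,o=pickle.load(open(n+".pkl","rb")); print(proj(f,o,[0.5,0,0]),proj(f,o,[0.7,0.3,0]))
E
```

```text
[[ 0.291 -0.    -0.957]
 [ 0.957 -0.002  0.291]
 [-0.002 -1.    -0.   ]]
[[-0.011 -0.985  0.171]
 [-1.     0.011  0.001]
 [-0.003 -0.171 -0.985]]
[247.8109215  217.35130017] [322.72866312 311.70108145]
[266.02557769 189.20737693] [185.17073568 137.58263447]
```

Run:
```python
from h import *
f,o=pickle.load(open("top0.pkl","rb"))
crop(f,"t1.png",205,85,405,235,4)
crop(f,"t2.png",130,80,240,230,4)
f,o=pickle.load(open("scene0.pkl","rb"))
crop(f,"s1.png",70,130,270,280,4)
crop(f,"s2.png",180,180,400,320,3.5)
print(proj(f,o,[0,0,0]))
```

```text
[304.34881989 115.66301321]
```

View pics/t1.png

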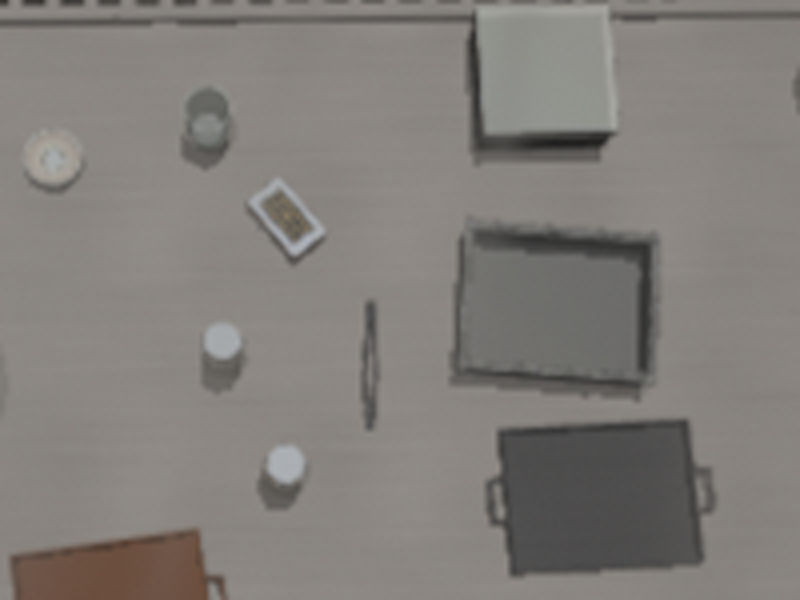

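View pics/t2.png

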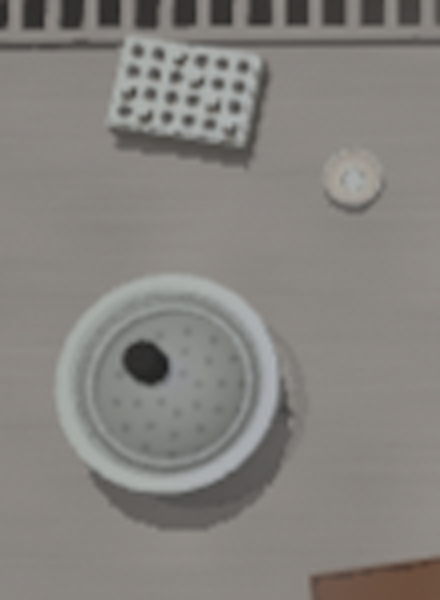

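View pics/s1.png

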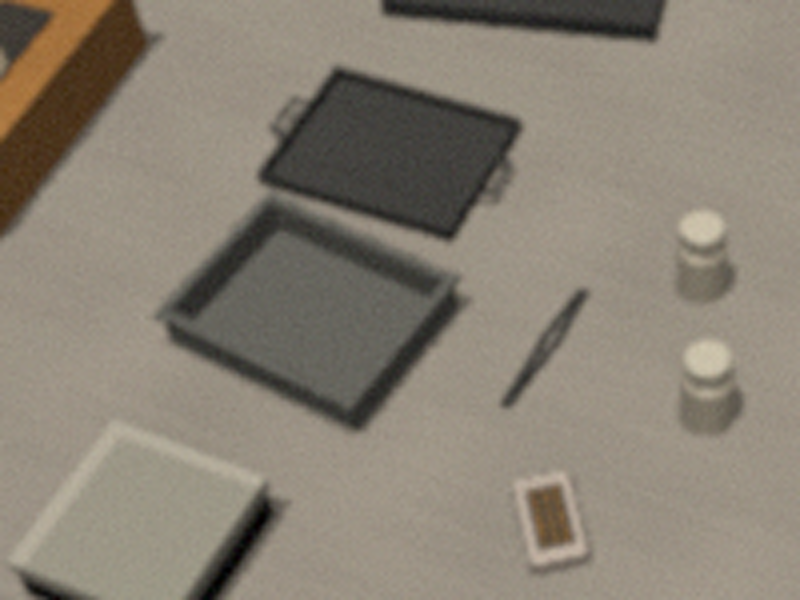

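View pics/s2.png

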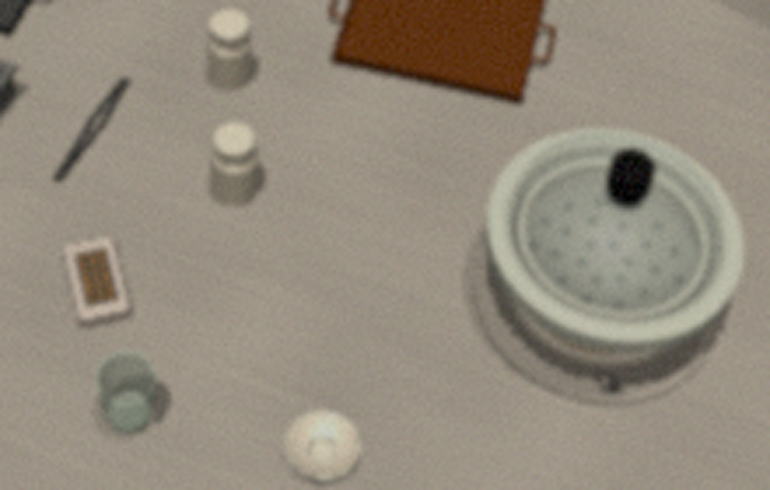

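Run:
```python
from h import *
T=pickle.load(open("top0.pkl","rb")); S=pickle.load(open("scene0.pkl","rb"))
t1=lambda u,v:(205+(u+.5)/4-.5,85+(v+.5)/4-.5)
t2=lambda u,v:(130+(u+.5)/4-.5,80+(v+.5)/4-.5)
s1=lambda u,v:(70+(u+.5)/4-.5,130+(v+.5)/4-.5)
s2=lambda u,v:(180+(u+.5)/3.5-.5,180+(v+.5)/3.5-.5)
p=lambda C,uv,z:px(*C,*uv,z).round(4)
print("a",p(T,t1(222,341),.07),p(S,s1(708,357),.07))
print("b",p(T,t1(286,464),.07),p(S,s1(702,229),.07))
def quad(n,C,tf,pts,z):
    P=np.array([p(C,tf(*q),z) for q in pts]); L=[np.linalg.norm(P[i]-P[(i+1)%4]).round(4) for i in range(4)]
    d=P[1]-P[0]+P[2]-P[3]; e=P[2]-P[1]+P[3]-P[0]
    print(n,P.mean(0).round(4),L,np.degrees([np.arctan2(d[1],d[0]),np.arctan2(e[1],e[0])]).round(1))
quad("can",T,t1,[(245,203),(278,178),(327,233),(296,262)],.016)
quad("can s",S,s1,[(514,484),(567,470),(590,556),(536,572)],.016)
quad("bin",T,t1,[(467,219),(660,235),(651,388),(456,376)],.036)
quad("bin s",S,s1,[(272,196),(460,278),(356,415),(158,317)],.036)
quad("tray",T,t1,[(499,430),(688,420),(704,562),(512,575)],.014)
quad("tray s",S,s1,[(338,66),(524,123),(454,238),(260,180)],.014)
print("flange",p(T,t2(167,383),.092),p(T,t2(55,383),.092),p(T,t2(279,383),.092))
print("knob", p(T,t2(146,361),.164),p(S,s2(631,178),.164))
print("beaker", p(T,t1(207,130),0),"dish",p(T,t2(353,179),.01),"forceps",p(T,t1(370,366),0),p(T,t1(370,300),0),p(T,t1(370,430),0))
```

```text
a [0.5557 0.0211 0.07  ] [0.5546 0.0207 0.07  ]
b [ 0.4469 -0.0324  0.07  ] [ 0.4488 -0.0313  0.07  ]
can [ 0.6839 -0.04    0.016 ] [np.float64(0.0391), np.float64(0.0695), np.float64(0.0399), np.float64(0.0733)] [ -49.6 -140.9]
can s [ 0.6882 -0.0372  0.016 ] [np.float64(0.038), np.float64(0.0719), np.float64(0.0378), np.float64(0.0729)] [132.3  39.3]
bin [ 0.5949 -0.2816  0.036 ] [np.float64(0.1749), np.float64(0.1422), np.float64(0.1732), np.float64(0.1464)] [-94.9 173.4]
bin s [ 0.6007 -0.2787  0.036 ] [np.float64(0.1721), np.float64(0.139), np.float64(0.1777), np.float64(0.1352)] [85.  -3.9]
tray [ 0.4233 -0.3156  0.014 ] [np.float64(0.1707), np.float64(0.128), np.float64(0.1707), np.float64(0.1303)] [ -87.2 -177.6]
tray s [ 0.4288 -0.3114  0.014 ] [np.float64(0.1721), np.float64(0.1311), np.float64(0.1694), np.float64(0.1359)] [92.3  3.8]
flange [0.5345 0.3238 0.092 ] [0.5355 0.4193 0.092 ] [0.5334 0.2284 0.092 ]
knob [0.5362 0.3231 0.164 ] [0.5374 0.3244 0.164 ]
beaker [0.7777 0.0325 0.    ] dish [0.7467 0.1767 0.01  ] forceps [ 0.5476 -0.1148  0.    ] [ 0.6101 -0.1167  0.    ] [ 0.4879 -0.1131  0.    ]
```

```bash
cat >> h.py <<'E'
def args(o,pos,yaw):
    """target TCP pos (world), tool x-axis yaw deg, pointing down -> scaled shift, turn"""
    A=R.from_rotvec(o["orientation"]); y=np.radians(yaw)
    X=np.array([np.cos(y),np.sin(y),0]);Y=np.array([0,0,-1.]);Z=np.cross(X,Y)
    B=R.from_matrix(np.c_[X,Y,Z])
    s=A.inv().apply(np.array(pos)-o["tcp_pos"])/0.3; t=(A.inv()*B).as_rotvec()/(np.pi/2)
    return s.round(4).tolist(),t.round(4).tolist()
def yaw(o):
    x=R.from_rotvec(o["orientation"]).as_matrix(); return np.degrees(np.arctan2(x[1,0],x[0,0]))
E
python3 - <<'E'
from h import *
f,o=pickle.load(open("scene0.pkl","rb"))
crop(f,"s3.png",380,0,512,290,2)
print(args(o,[.55,.02,.33],-5))
print(proj(f,o,o["tcp_pos"]),proj(f,o,o["tcp_pos"]-[0,0,.173]))
E
```

```text
([-1.6505, 0.249, -1.7342], [0.0009, 0.8673, -0.0009])
[546.70398674 109.51201796] [516.48582164 159.8802765 ]
```

View pics/s3.png

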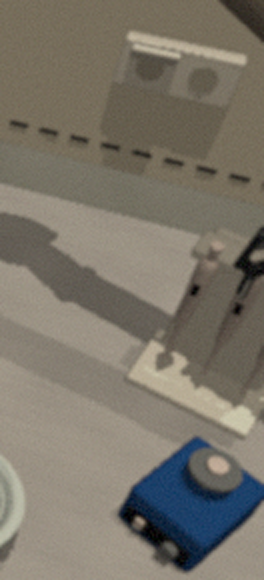

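>>> step_arm(xyz=[[0, -0.15, 0], [0, -0.15, -0.2], [0, -0.15, -0.4], [-0.2, -0.15, -0.6], [-0.4, -0.1, -0.8], [-0.6, -0.1, -1], [-0.8, -0.1, -1], [-1, -0.1, -1], [-1, -0.1, -1]], rotation=[[0, 0, 0], [0, 0.1, 0], [0, 0.2, 0], [0, 0.3, 0], [0, 0.4, 0], [0, 0.5, 0], [0, 0.6, 0], [0, 0.7, 0], [0, 0.75, 0]], grip=0.3, force=30)

```text
clock: 1.27
tcp_pos: [0.3961, 0.2683, 0.4341]
orientation: [-1.571, -0.071, 0.073]
contact_force: [0.3, -0.2, 0.7]
grip_width: 0.0601
```

Run:
```python
from h import *
from bench import r
o=r.get_obs(); print(o["clock"],o["tcp_pos"],yaw(o),o["joints"].round(2),o["grip_width"])
print(args(o,[.555,.021,.155+.037+.09],-5))
```

```text
1.275 [0.39606743 0.26832022 0.43408677] 5.255417020685363 [-1.08  0.11  0.38  2.   -0.05  1.04 -0.58] 0.060062547887205525
([0.4525, 0.508, -0.8686], [0.0012, 0.1139, -0.0005])
```

>>> step_arm(xyz=[[0.06, 0.07, -0.12], [0.17, 0.2, -0.33], [0.28, 0.32, -0.54], [0.38, 0.43, -0.73], [0.45, 0.508, -0.87], [0.4525, 0.508, -0.869], [0.4525, 0.508, -0.869]], rotation=[[0, 0.03, 0], [0, 0.06, 0], [0, 0.1, 0], [0, 0.114, 0], [0, 0.114, 0], [0, 0.114, 0], [0, 0.114, 0]])

```text
clock: 2.15
tcp_pos: [0.5553, 0.018, 0.2807]
orientation: [-1.574, 0.074, -0.07]
contact_force: [-0.3, -0.0, -0.1]
grip_width: 0.06
```

Run:
```python
from h import *
from bench import r
o=r.get_obs(); print(o["clock"],o["tcp_pos"],yaw(o),o["joints"].round(2),o["grip_width"])
f=r.grab_frame("wrist"); pickle.dump((f,o),open("w1.pkl","wb")); cv2.imwrite("pics/w1.png",f["pixels"][:,:,::-1])
print(proj(f,o,[.555,.021,.07]),proj(f,o,[.448,-.032,.07]), args(o,[.555,.021,.192],-5))
```

```text
2.15 [0.55526037 0.01804926 0.2806851 ] -5.280647973386916 [-0.52  0.47  0.48  1.98 -0.31  0.77  0.05] 0.059972255473572315
[255.7725723 212.9558705] [ 98.23380926 304.92692974] ([-0.0011, 0.2956, 0.0109], [0.0026, -0.0031, -0.0016])
```

View pics/w1.png

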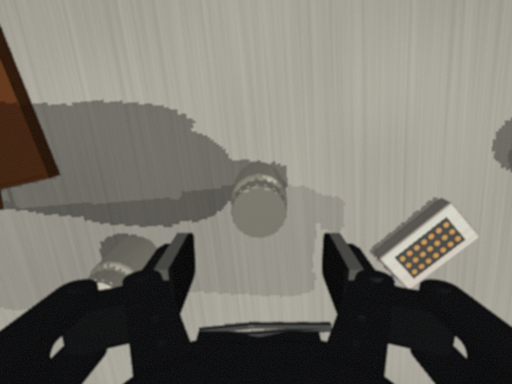

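Run:
```python
from h import *
f,o=pickle.load(open("w1.pkl","rb"))
print(px(f,o,259,209.5,.07)); P=np.array([px(f,o,*q,.016) for q in [(444,201),(478,237),(409,288),(378,253)]]);print(P,P.mean(0))
crop(f,"w1c.png",200,140,320,250,5); crop(f,"w1d.png",360,180,490,300,5)
print(args(o,[.5565,.0220,.193],-5))
```

```text
[0.55709974 0.02296957 0.07      ]
[[ 0.69640219 -0.00125297  0.016     ]
 [ 0.72479357 -0.03358327  0.016     ]
 [ 0.67229425 -0.07428454  0.016     ]
 [ 0.64666941 -0.04021784  0.016     ]] [ 0.68503986 -0.03733466  0.016     ]
([0.0036, 0.2922, 0.0147], [0.0026, -0.0031, -0.0016])
```

View pics/w1c.png

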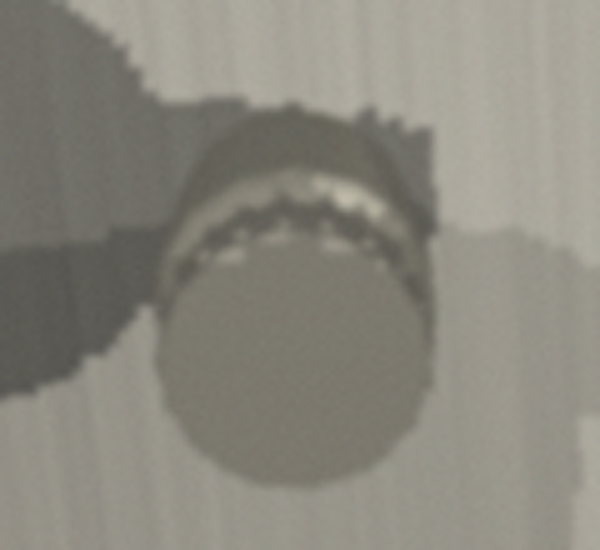

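View pics/w1d.png

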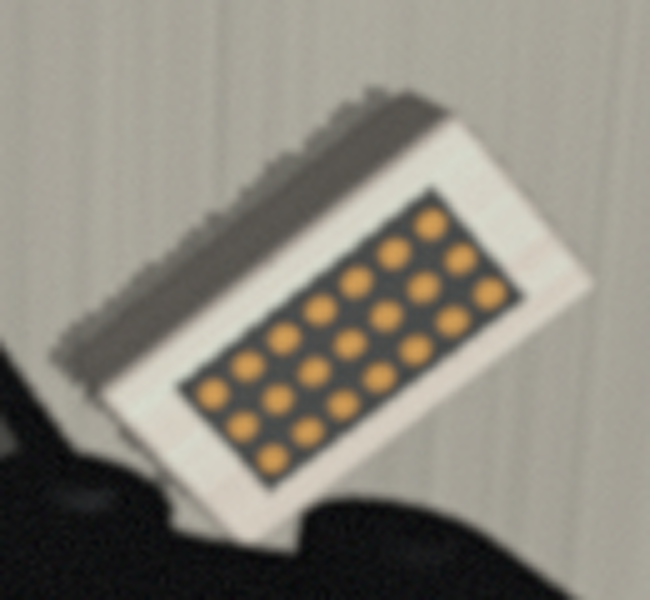

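>>> step_arm(xyz=[[0.0045, 0.05, 0.013], [0.0045, 0.12, 0.013], [0.0045, 0.19, 0.013], [0.0045, 0.25, 0.013], [0.0045, 0.292, 0.013], [0.0045, 0.292, 0.013]], rotation=[[0, 0, 0], [0, 0, 0], [0, 0, 0], [0, 0, 0], [0, 0, 0], [0, 0, 0]])

```text
clock: 2.95
tcp_pos: [0.556, 0.0238, 0.1928]
orientation: [-1.573, 0.073, -0.067]
contact_force: [0.1, 1.0, 0.6]
grip_width: 0.0601
```

>>> step_arm(xyz=[[0, 0, 0], [0, 0, 0], [0, 0, 0], [0, 0, 0]], rotation=[[0, 0, 0], [0, 0, 0], [0, 0, 0], [0, 0, 0]], grip=1, force=30)

```text
clock: 3.45
tcp_pos: [0.5564, 0.0238, 0.1935]
orientation: [-1.572, 0.072, -0.068]
contact_force: [-1.0, -0.3, 5.9]
grip_width: 0.0368
```

Run:
```python
from h import *
from bench import r
o=r.get_obs(); print(o["clock"],o["tcp_pos"],yaw(o),o["grip_width"],o["contact_force"])
f=r.grab_frame("wrist"); pickle.dump((f,o),open("w2.pkl","wb")); cv2.imwrite("pics/w2.png",f["pixels"][:,:,::-1])
```

```text
3.45 [0.55635789 0.0237559  0.19345916] -5.117183448978507 0.03679010698769924 [-0.9906117  -0.30953691  5.86222033]
```

View pics/w2.png

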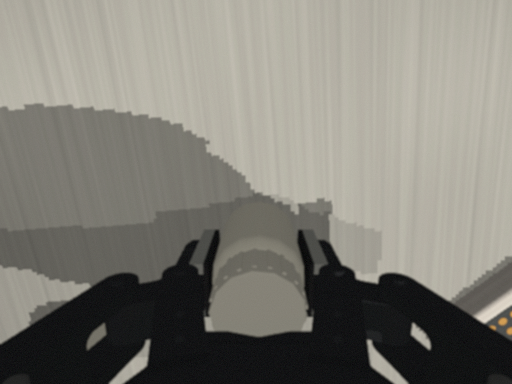

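>>> step_arm(xyz=[[0, -0.03, 0], [0, -0.1, 0], [0, -0.18, 0], [0, -0.25, -0.05], [0, -0.25, -0.17], [0.02, -0.25, -0.32], [0.04, -0.25, -0.47], [0.06, -0.25, -0.62], [0.08, -0.25, -0.77], [0.1, -0.25, -0.9], [0.1, -0.25, -1], [0.1, -0.25, -1], [0.1, -0.25, -1]], rotation=[[0, 0, 0], [0, 0, 0], [0, 0, 0], [0, 0, 0], [0, 0, 0], [0, 0, 0], [0, 0, 0], [0, 0, 0], [0, 0, 0], [0, 0, 0], [0, 0, 0], [0, 0, 0], [0, 0, 0]])

```text
clock: 5.12
tcp_pos: [0.5597, -0.2768, 0.2691]
orientation: [-1.571, 0.072, -0.067]
contact_force: [-0.1, 0.3, -1.2]
grip_width: 0.0369
```

Run:
```python
from h import *
from bench import r
o=r.get_obs(); print(o["clock"],o["tcp_pos"],yaw(o),o["joints"].round(2),o["grip_width"],o["contact_force"])
f=r.grab_frame("wrist"); pickle.dump((f,o),open("w3.pkl","wb")); cv2.imwrite("pics/w3.png",f["pixels"][:,:,::-1])
for n in "scene","top":
    f=r.grab_frame(n); pickle.dump((f,o),open(n+"3.pkl","wb")); cv2.imwrite(f"pics/{n}3.png",f["pixels"][:,:,::-1])
print(args(o,[.595,-.318,.268],-5))
```

```text
5.125 [ 0.5597319  -0.27680127  0.26909686] -5.096261961559445 [ 0.02  0.59  0.47  1.82 -0.35  0.82  0.57] 0.03686735546169004 [-0.1127639   0.27815062 -1.15467026]
([0.1293, 0.0035, -0.1263], [0.0011, -0.0011, -0.002])
```

View pics/w3.png

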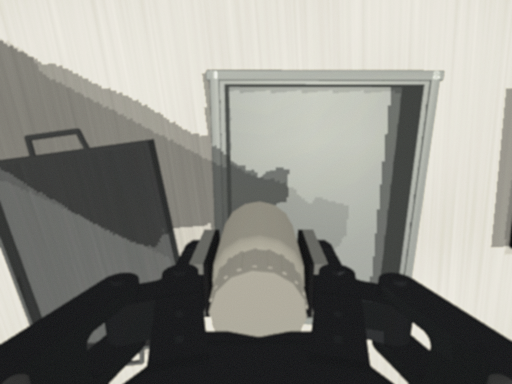

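View pics/scene3.png

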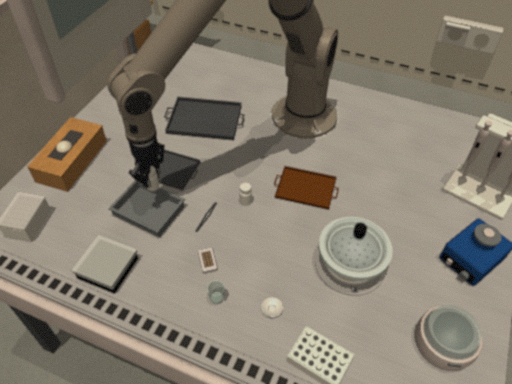

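Run:
```python
from h import *
f,o=pickle.load(open("w3.pkl","rb"))
a=px(f,o,204.5,70,.036);b=px(f,o,445,71,.036); d=(b-a); L=np.linalg.norm(d); print(a,b,L,np.degrees(np.arctan2(d[1],d[0])))
d/=L; m=(a+b)/2; yb=np.array([-d[1],d[0],0]); c=m-yb*.085; print("bin",c, "slots",c+.038*yb,c-.038*yb)
q=px(f,o,153,139,.014); print("tray corner",q, px(f,o,0,160,.014))
```

```text
[ 0.53632806 -0.18930202  0.036     ] [ 0.67810656 -0.20259824  0.036     ] 0.14240060685215067 -5.357621130026729
bin [ 0.59928069 -0.28057879  0.036     ] slots [ 0.60282883 -0.2427448   0.036     ] [ 0.59573256 -0.31841278  0.036     ]
tray corner [ 0.49138506 -0.22826753  0.014     ] [ 0.38092042 -0.23318649  0.014     ]
```

>>> step_arm(xyz=[[0.05, 0, -0.05], [0.13, 0, -0.12], [0.13, 0, -0.12], [0.13, 0.05, -0.12], [0.13, 0.11, -0.12], [0.13, 0.17, -0.12], [0.13, 0.215, -0.12], [0.13, 0.23, -0.12], [0.13, 0.23, -0.12]], rotation=[[0, 0, 0], [0, 0, 0], [0, 0, 0], [0, 0, 0], [0, 0, 0], [0, 0, 0], [0, 0, 0], [0, 0, 0], [0, 0, 0]])

```text
clock: 6.4
tcp_pos: [0.5956, -0.3156, 0.1999]
orientation: [-1.571, 0.071, -0.066]
contact_force: [-0.4, -1.2, -0.9]
grip_width: 0.0369
```

Run:
```python
from h import *
from bench import r
o=r.get_obs(); print(o["clock"],o["tcp_pos"],yaw(o),o["grip_width"],o["contact_force"])
```

```text
6.4 [ 0.59563561 -0.31561996  0.19994753] -5.0117705201231315 0.03694330092195227 [-0.38349134 -1.16284824 -0.86705138]
```

>>> step_arm(xyz=[[0, 0.004, 0], [0, 0.006, 0]], rotation=[[0, 0, 0], [0, 0, 0]])

```text
clock: 6.65
tcp_pos: [0.5958, -0.3157, 0.1985]
orientation: [-1.572, 0.07, -0.067]
contact_force: [-0.4, 1.1, 3.4]
grip_width: 0.0365
```

>>> step_arm(xyz=[[0, 0, 0], [0, 0, 0], [0, 0, 0], [0, -0.05, 0], [0, -0.13, 0], [0, -0.2, 0], [0, -0.27, 0], [0, -0.27, 0]], rotation=[[0, 0, 0], [0, 0, 0], [0, 0, 0], [0, 0, 0], [0, 0, 0], [0, 0, 0], [0, 0, 0], [0, 0, 0]], grip=0.3)

```text
clock: 7.65
tcp_pos: [0.5966, -0.3161, 0.282]
orientation: [-1.573, 0.068, -0.07]
contact_force: [0.6, -1.0, -0.3]
grip_width: 0.0597
```

Run:
```python
from h import *
from bench import r
o=r.get_obs(); print(o["clock"],o["tcp_pos"],yaw(o),o["grip_width"],o["contact_force"])
f=r.grab_frame("wrist"); pickle.dump((f,o),open("w4.pkl","wb")); cv2.imwrite("pics/w4.png",f["pixels"][:,:,::-1])
print(args(o,[.448,-.032,.283],-5))
```

```text
7.65 [ 0.59656314 -0.31606803  0.28196371] -5.015468470820156 0.05974954135437148 [ 0.63900674 -1.02959618 -0.26919291]
([-0.5761, -0.0074, 0.9], [0.0021, -0.0002, 0.0011])
```

View pics/w4.png

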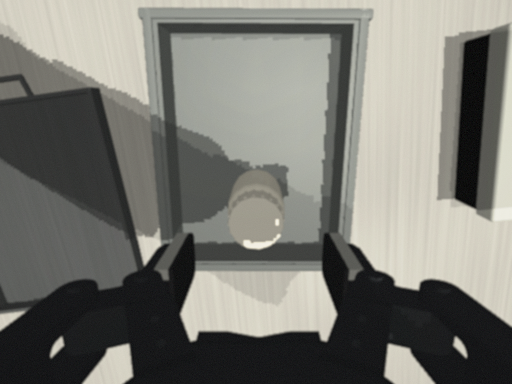

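>>> step_arm(xyz=[[-0.05, 0, 0.08], [-0.14, 0, 0.22], [-0.23, 0, 0.36], [-0.32, 0, 0.5], [-0.41, 0, 0.64], [-0.5, 0, 0.78], [-0.57, 0, 0.89], [-0.577, 0, 0.9], [-0.577, 0, 0.9]], rotation=[[0, 0, 0], [0, 0, 0], [0, 0, 0], [0, 0, 0], [0, 0, 0], [0, 0, 0], [0, 0, 0], [0, 0, 0], [0, 0, 0]])

```text
clock: 8.82
tcp_pos: [0.4473, -0.0317, 0.2797]
orientation: [-1.573, 0.069, -0.068]
contact_force: [-0.2, 0.1, -0.1]
grip_width: 0.0596
```

Run:
```python
from h import *
from bench import r
o=r.get_obs(); print(o["clock"],o["tcp_pos"],yaw(o),o["grip_width"],o["contact_force"])
f=r.grab_frame("wrist"); pickle.dump((f,o),open("w5.pkl","wb")); cv2.imwrite("pics/w5.png",f["pixels"][:,:,::-1])
crop(f,"w5c.png",200,140,320,250,5)
print(px(f,o,259,212,.07),px(f,o,258,212,.07),px(f,o,259,211,.07))
print(args(o,[.448,-.032,.193],-5))
```

```text
8.825 [ 0.44733163 -0.03165089  0.27967229] -4.97834413546792 0.05955004091006782 [-0.21349061  0.10289581 -0.056654  ]
[ 0.4494113  -0.02768746  0.07      ] [ 0.44882552 -0.02763616  0.07      ] [ 0.44946493 -0.02706991  0.07      ]
([0.0025, 0.2889, -0.0001], [0.0018, 0.0002, -0.0005])
```

View pics/w5c.png

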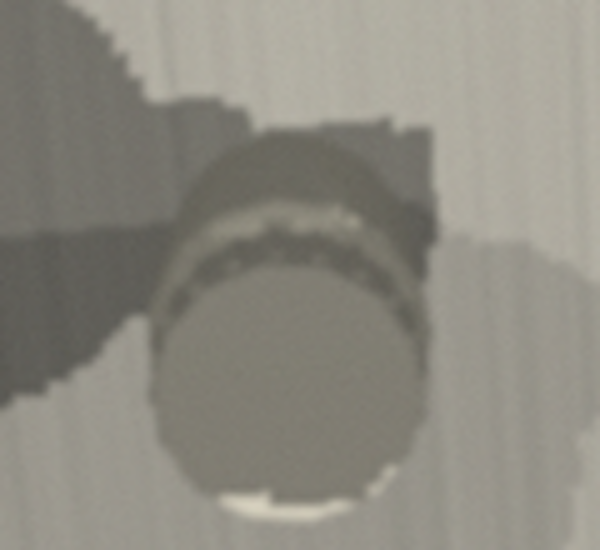

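>>> step_arm(xyz=[[0.004, 0.05, 0], [0.004, 0.12, 0], [0.004, 0.19, 0], [0.004, 0.25, 0], [0.004, 0.289, 0], [0.004, 0.289, 0]], rotation=[[0, 0, 0], [0, 0, 0], [0, 0, 0], [0, 0, 0], [0, 0, 0], [0, 0, 0]])

```text
clock: 9.62
tcp_pos: [0.4485, -0.0332, 0.1921]
orientation: [-1.573, 0.072, -0.068]
contact_force: [-0.2, -1.0, -0.8]
grip_width: 0.0599
```

>>> step_arm(xyz=[[0, 0, 0], [0, 0, 0], [0, 0, 0], [0, 0, 0]], rotation=[[0, 0, 0], [0, 0, 0], [0, 0, 0], [0, 0, 0]], grip=1)

```text
clock: 10.12
tcp_pos: [0.4487, -0.0332, 0.1924]
orientation: [-1.573, 0.071, -0.069]
contact_force: [-0.9, -0.5, 3.7]
grip_width: 0.0373
```

Run:
```python
from h import *
from bench import r
o=r.get_obs(); print(o["clock"],o["tcp_pos"],yaw(o),o["grip_width"],o["contact_force"])
print(args(o,[.603,-.242,o["tcp_pos"][2]+.075],-5))
```

```text
10.125 [ 0.44871006 -0.03318311  0.19243094] -5.112967976055458 0.0373146193437285 [-0.91108101 -0.45968896  3.74120086]
([0.5739, -0.2485, -0.6483], [0.0023, -0.0013, -0.0009])
```

>>> step_arm(xyz=[[0, -0.03, 0], [0, -0.1, 0], [0, -0.18, 0], [0.04, -0.25, -0.05], [0.13, -0.25, -0.15], [0.23, -0.25, -0.27], [0.33, -0.25, -0.39], [0.43, -0.25, -0.5], [0.53, -0.25, -0.6], [0.574, -0.25, -0.648], [0.574, -0.25, -0.648], [0.574, -0.25, -0.648]], rotation=[[0, 0, 0], [0, 0, 0], [0, 0, 0], [0, 0, 0], [0, 0, 0], [0, 0, 0], [0, 0, 0], [0, 0, 0], [0, 0, 0], [0, 0, 0], [0, 0, 0], [0, 0, 0]])

```text
clock: 11.62
tcp_pos: [0.6025, -0.2409, 0.2678]
orientation: [-1.572, 0.072, -0.068]
contact_force: [-0.1, -0.3, -0.4]
grip_width: 0.0371
```

Run:
```python
from h import *
from bench import r
o=r.get_obs(); print(o["clock"],o["tcp_pos"],yaw(o),o["grip_width"],o["contact_force"])
print(args(o,[.603,-.242,.1985],-5))
f=r.grab_frame("wrist"); cv2.imwrite("pics/w6.png",f["pixels"][:,:,::-1])
```

```text
11.625 [ 0.60252158 -0.24089081  0.26779306] -5.077858855711649 0.03709154423520486 [-0.14672328 -0.33185534 -0.44924025]
([0.0025, 0.231, -0.0029], [0.0017, -0.0009, -0.0016])
```

View pics/w6.png

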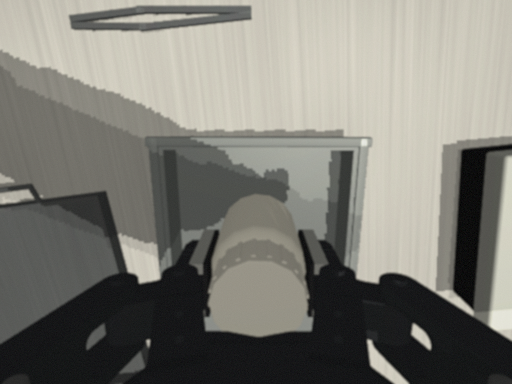

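>>> step_arm(xyz=[[0, 0.05, 0], [0, 0.11, 0], [0, 0.17, 0], [0, 0.215, 0], [0, 0.231, 0], [0, 0.231, 0], [0, 0.235, 0], [0, 0.237, 0]], rotation=[[0, 0, 0], [0, 0, 0], [0, 0, 0], [0, 0, 0], [0, 0, 0], [0, 0, 0], [0, 0, 0], [0, 0, 0]])

```text
clock: 12.68
tcp_pos: [0.6026, -0.2411, 0.1975]
orientation: [-1.572, 0.071, -0.068]
contact_force: [-2.7, 0.6, 8.4]
grip_width: 0.037
```

>>> step_arm(xyz=[[0, 0, 0], [0, 0, 0], [0, 0, 0], [0, -0.05, 0], [0, -0.13, 0], [0, -0.2, 0], [0, -0.27, 0], [0, -0.27, 0]], rotation=[[0, 0, 0], [0, 0, 0], [0, 0, 0], [0, 0, 0], [0, 0, 0], [0, 0, 0], [0, 0, 0], [0, 0, 0]], grip=0.3)

```text
clock: 13.68
tcp_pos: [0.6034, -0.2412, 0.2809]
orientation: [-1.573, 0.068, -0.071]
contact_force: [0.9, 0.7, 0.8]
grip_width: 0.0603
```

Run:
```python
from h import *
from bench import r
o=r.get_obs(); print(o["clock"],o["tcp_pos"],yaw(o),o["grip_width"],o["contact_force"],o["joints"].round(2))
f=r.grab_frame("wrist"); cv2.imwrite("pics/w7.png",f["pixels"][:,:,::-1])
print(args(o,[.686,-.038,.26],-49))
```

```text
13.675 [ 0.60337477 -0.24123785  0.28086364] -5.060021475595242 0.06033540678264812 [0.90807318 0.66672951 0.84220352] [-0.06  0.61  0.48  1.75 -0.35  0.87  0.49]
([0.2144, 0.0677, 0.6993], [0.0014, 0.4882, 0.0022])
```

View pics/w7.png

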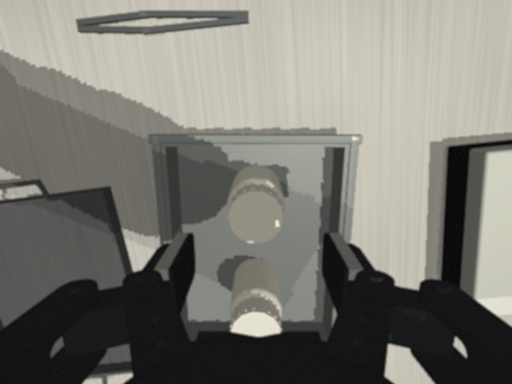

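>>> step_arm(xyz=[[0.02, 0, 0.05], [0.06, 0, 0.17], [0.1, 0, 0.3], [0.14, 0.02, 0.43], [0.18, 0.04, 0.56], [0.21, 0.06, 0.68], [0.214, 0.067, 0.699], [0.214, 0.067, 0.699], [0.214, 0.067, 0.699]], rotation=[[0, 0.05, 0], [0, 0.13, 0], [0, 0.21, 0], [0, 0.29, 0], [0, 0.37, 0], [0, 0.45, 0], [0, 0.488, 0], [0, 0.488, 0], [0, 0.488, 0]])

```text
clock: 14.85
tcp_pos: [0.6849, -0.0388, 0.2585]
orientation: [-1.469, 0.667, -0.669]
contact_force: [-0.5, 0.0, -0.1]
grip_width: 0.0599
```

Run:
```python
from h import *
from bench import r
o=r.get_obs(); print(o["clock"],o["tcp_pos"],yaw(o),o["grip_width"],o["contact_force"],o["joints"].round(2))
f=r.grab_frame("wrist"); pickle.dump((f,o),open("w8.pkl","wb")); crop(f,"w8.png",160,100,380,300,3.5)
print(args(o,[.686,-.038,.174],-49))
```

```text
14.85 [ 0.68492506 -0.03880525  0.25850915] -48.983326698754 0.05988534725771804 [-0.52551083  0.00667674 -0.11900642] [-0.47  0.74  0.66  1.67 -0.55  0.92 -0.45]
([-0.0003, 0.2817, 0.0053], [0.0019, 0.0002, 0.0014])
```

View pics/w8.png

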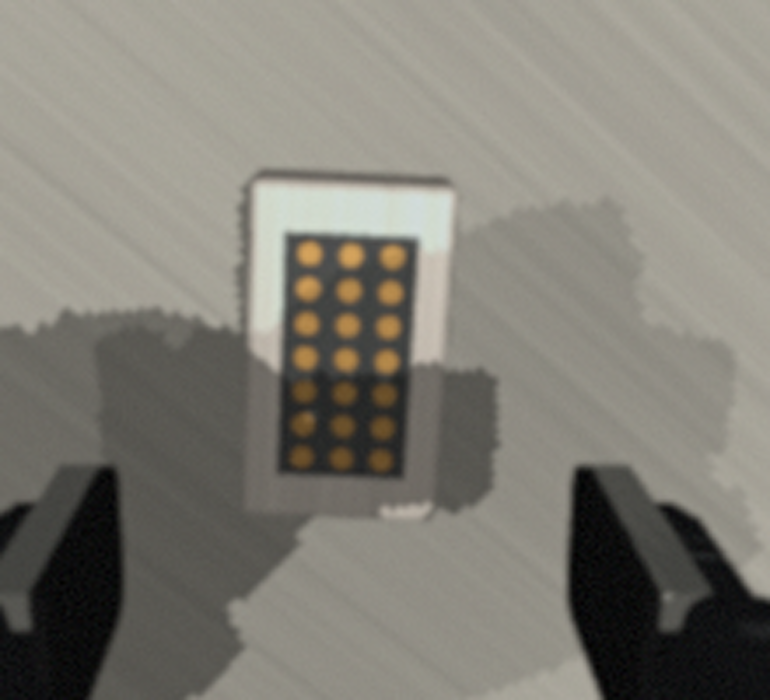

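Run:
```python
from h import *
f,o=pickle.load(open("w8.pkl","rb"))
t=lambda u,v:(160+(u+.5)/3.5-.5,100+(v+.5)/3.5-.5)
P=np.array([px(f,o,*t(*q),.016) for q in [(254,181),(456,187),(433,519),(244,512)]])
c=P.mean(0); print(c,[np.linalg.norm(P[i]-P[(i+1)%4]).round(4) for i in range(4)])
d=P[1]-P[0]+P[2]-P[3]; e=P[0]-P[3]+P[1]-P[2]; a1=np.degrees(np.arctan2(d[1],d[0]));a2=np.degrees(np.arctan2(e[1],e[0]))-90;print(a1,a2)
print(args(o,[c[0],c[1],.174],(a1+a2)/2))
```

```text
[ 0.68775916 -0.03946473  0.016     ] [np.float64(0.0382), np.float64(0.0685), np.float64(0.0388), np.float64(0.068)]
-51.076200375528266 -51.7096129974701
([0.0073, 0.2817, 0.0065], [0.0018, 0.0268, 0.0014])
```

>>> step_arm(xyz=[[0.007, 0.05, 0.006], [0.007, 0.12, 0.006], [0.007, 0.19, 0.006], [0.007, 0.24, 0.006], [0.007, 0.27, 0.006], [0.007, 0.278, 0.006], [0.007, 0.278, 0.006]], rotation=[[0, 0.027, 0], [0, 0.027, 0], [0, 0.027, 0], [0, 0.027, 0], [0, 0.027, 0], [0, 0.027, 0], [0, 0.027, 0]])

```text
clock: 15.78
tcp_pos: [0.6879, -0.0398, 0.1757]
orientation: [-1.458, 0.7, -0.702]
contact_force: [0.5, 0.1, 0.7]
grip_width: 0.0595
```

>>> step_arm(xyz=[[0, 0, 0], [0, 0, 0], [0, 0, 0], [0, 0, 0]], rotation=[[0, 0, 0], [0, 0, 0], [0, 0, 0], [0, 0, 0]], grip=1, force=35)

```text
clock: 16.27
tcp_pos: [0.6884, -0.0399, 0.1767]
orientation: [-1.457, 0.699, -0.704]
contact_force: [-0.6, -0.2, 6.1]
grip_width: 0.0389
```

Run:
```python
from h import *
from bench import r
o=r.get_obs(); print(o["clock"],o["tcp_pos"],yaw(o),o["grip_width"],o["contact_force"],o["joints"].round(2))
f=r.grab_frame("wrist"); pickle.dump((f,o),open("w9.pkl","wb")); crop(f,"w9.png",160,180,380,380,3.5)
```

```text
16.275 [ 0.68838925 -0.03988973  0.17666928] -51.446898484783326 0.03891237253344562 [-0.58917404 -0.19847486  6.13077315] [-0.43  0.85  0.6   1.69 -0.62  0.8  -0.44]
```

View pics/w9.png

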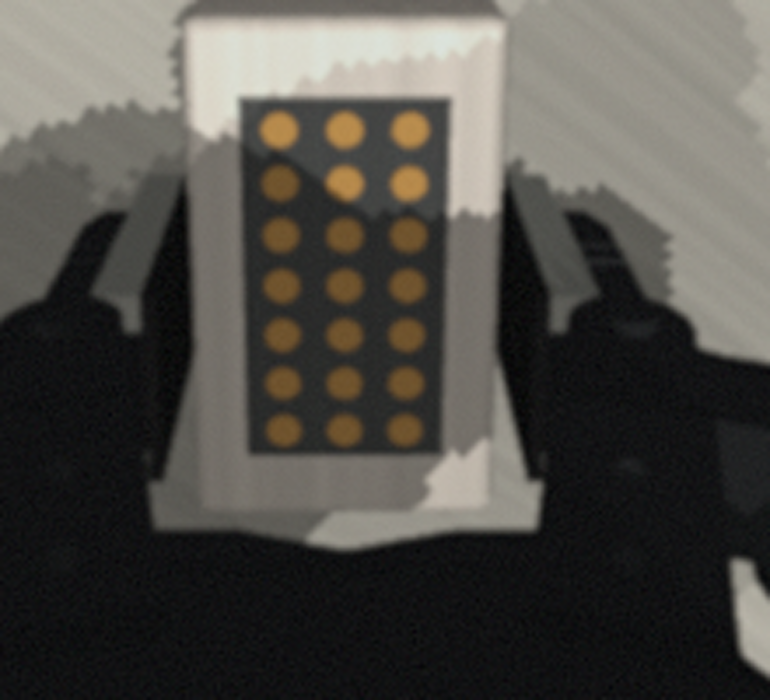

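Run:
```python
from h import *
from bench import r
o=r.get_obs()
print(args(o,[.428,-.3145,.1767+.1],3), args(o,[.47,-.265,.1767+.1],3))
```

```text
([0.1762, -0.332, -1.2495], [0.0015, -0.605, 0.002]) ([0.1345, -0.3323, -1.0372], [0.0015, -0.605, 0.002])
```

>>> step_arm(xyz=[[0, -0.02, 0], [0, -0.08, 0], [0, -0.18, 0], [0, -0.28, 0], [0.01, -0.33, -0.07], [0.03, -0.33, -0.18], [0.04, -0.33, -0.3], [0.06, -0.33, -0.43], [0.08, -0.33, -0.56], [0.09, -0.33, -0.69], [0.11, -0.33, -0.82], [0.13, -0.33, -0.93], [0.13, -0.33, -1], [0.13, -0.33, -1]], rotation=[[0, 0, 0], [0, 0, 0], [0, 0, 0], [0, 0, 0], [0, -0.06, 0], [0, -0.12, 0], [0, -0.19, 0], [0, -0.26, 0], [0, -0.33, 0], [0, -0.4, 0], [0, -0.47, 0], [0, -0.54, 0], [0, -0.605, 0], [0, -0.605, 0]])

```text
clock: 18.08
tcp_pos: [0.4764, -0.2587, 0.277]
orientation: [-1.574, -0.039, 0.036]
contact_force: [-0.6, 0.7, -1.3]
grip_width: 0.0391
```

Run:
```python
from h import *
from bench import r
o=r.get_obs(); print(o["clock"],o["tcp_pos"],yaw(o),o["grip_width"],o["contact_force"],o["joints"].round(2))
f=r.grab_frame("wrist"); pickle.dump((f,o),open("w10.pkl","wb")); cv2.imwrite("pics/w10.png",f["pixels"][:,:,::-1])
print(args(o,[.428,-.3145,.1767+.1],3))
```

```text
18.075 [ 0.47640993 -0.25868156  0.27701441] 2.7347318961193663 0.03908869900369023 [-0.6404296   0.72647338 -1.26613949] [ 0.01  0.46  0.47  2.01 -0.3   0.74  0.71]
([-0.1701, 0.0014, -0.1781], [0.0024, -0.003, 0.0014])
```

View pics/w10.png

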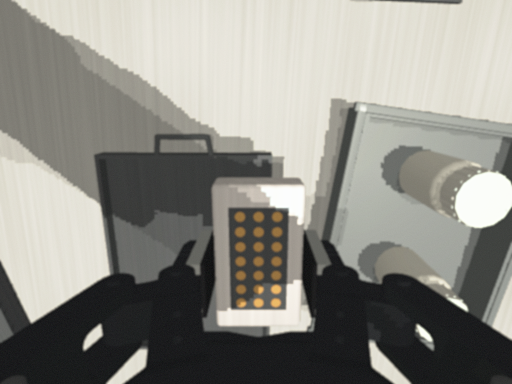

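Run:
```python
from h import *
f,o=pickle.load(open("w10.pkl","rb"))
a=px(f,o,96,154,.014);b=px(f,o,271,152,.014); d=(b-a); L=np.linalg.norm(d); print(a,b,L,np.degrees(np.arctan2(d[1],d[0])))
d/=L; m=(a+b)/2; yb=np.array([-d[1],d[0],0]); c=m-yb*.085; print("tray",c); print(args(o,[c[0],c[1],.19],3))
```

```text
[ 0.35927512 -0.23424519  0.014     ] [ 0.48613741 -0.22683557  0.014     ] 0.12707849233606439 3.342664532351632
tray [ 0.42766239 -0.31539577  0.014     ]
([-0.172, 0.2904, -0.18], [0.0024, -0.003, 0.0014])
```

>>> step_arm(xyz=[[-0.06, 0, -0.06], [-0.15, 0, -0.15], [-0.172, 0, -0.18], [-0.172, 0.03, -0.18], [-0.172, 0.1, -0.18], [-0.172, 0.17, -0.18], [-0.172, 0.24, -0.18], [-0.172, 0.29, -0.18], [-0.172, 0.315, -0.18], [-0.172, 0.317, -0.18], [-0.172, 0.322, -0.18], [-0.172, 0.326, -0.18]], rotation=[[0.002, 0, 0.001], [0.002, 0, 0.001], [0.002, 0, 0.001], [0.002, 0, 0.001], [0.002, 0, 0.001], [0.002, 0, 0.001], [0.002, 0, 0.001], [0.002, 0, 0.001], [0.002, 0, 0.001], [0.002, 0, 0.001], [0.002, 0, 0.001], [0.002, 0, 0.001]])

```text
clock: 19.62
tcp_pos: [0.4293, -0.3144, 0.1796]
orientation: [-1.571, -0.04, 0.036]
contact_force: [-0.3, 0.8, 11.6]
grip_width: 0.0392
```

Run:
```python
from h import *
from bench import r
o=r.get_obs(); print(o["clock"],o["tcp_pos"],yaw(o),o["grip_width"],o["contact_force"],o["joints"].round(2))
```

```text
19.625 [ 0.42930382 -0.31442066  0.1795778 ] 2.792479236828299 0.03924236368220963 [-0.30625035  0.7665993  11.61994372] [ 0.23  0.6   0.37  2.07 -0.41  0.54  0.94]
```

Touching the floor; release and rise.

>>> step_arm(xyz=[[0, -0.002, 0], [0, -0.002, 0], [0, -0.002, 0], [0, -0.04, 0], [0, -0.12, 0], [0, -0.22, 0], [0, -0.32, 0], [0, -0.32, 0]], rotation=[[0, 0, 0], [0, 0, 0], [0, 0, 0], [0, 0, 0], [0, 0, 0], [0, 0, 0], [0, 0, 0], [0, 0, 0]], grip=0.35)

```text
clock: 20.62
tcp_pos: [0.4297, -0.315, 0.2782]
orientation: [-1.573, -0.043, 0.033]
contact_force: [-1.4, -0.6, 0.7]
grip_width: 0.0559
```

Run:
```python
from h import *
from bench import r
o=r.get_obs(); print(o["clock"],o["tcp_pos"],yaw(o),o["grip_width"],o["contact_force"],o["joints"].round(2))
f=r.grab_frame("wrist"); pickle.dump((f,o),open("w11.pkl","wb")); cv2.imwrite("pics/w11.png",f["pixels"][:,:,::-1])
print(args(o,[.536,.323,.36],31))
```

```text
20.625 [ 0.42974698 -0.31500221  0.27819078] 2.7813748834458893 0.05587222504644186 [-1.40129664 -0.58801816  0.74343043] [ 0.13  0.44  0.48  2.03 -0.31  0.73  0.86]
([0.4588, -0.2761, 2.1061], [0.003, -0.3135, 0.0037])
```

View pics/w11.png

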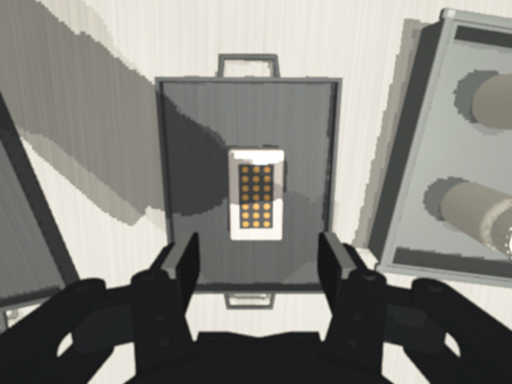

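>>> step_arm(xyz=[[0, -0.08, 0.03], [0.02, -0.2, 0.12], [0.04, -0.32, 0.24], [0.07, -0.4, 0.38], [0.1, -0.4, 0.53], [0.14, -0.4, 0.68], [0.17, -0.4, 0.83], [0.2, -0.4, 0.95], [0.2, -0.4, 1]], rotation=[[0, 0, 0], [0, -0.04, 0], [0, -0.08, 0], [0, -0.12, 0], [0, -0.16, 0], [0, -0.2, 0], [0, -0.24, 0], [0, -0.28, 0], [0, -0.3, 0]])

```text
clock: 21.8
tcp_pos: [0.474, -0.0095, 0.3956]
orientation: [-1.534, -0.413, 0.409]
contact_force: [0.9, 0.0, -0.1]
grip_width: 0.0554
```

Run:
```python
from h import *
from bench import r
o=r.get_obs(); print(o["clock"],o["tcp_pos"],yaw(o),o["grip_width"],o["contact_force"],o["joints"].round(2))
print(args(o,[.536,.323,.38],31))
```

```text
21.8 [ 0.47402471 -0.00953253  0.39564547] 30.05362690952783 0.05539638206477913 [ 0.85437519  0.04198968 -0.1342669 ] [-0.4   0.15  0.32  2.05 -0.06  0.95  0.48]
([0.7338, 0.0511, 0.8561], [0.0018, -0.0105, 0.0012])
```

>>> step_arm(xyz=[[0.06, 0, 0.07], [0.15, 0, 0.18], [0.25, 0, 0.3], [0.36, 0, 0.42], [0.47, 0.02, 0.55], [0.58, 0.03, 0.68], [0.68, 0.05, 0.79], [0.734, 0.05, 0.856], [0.734, 0.05, 0.856], [0.734, 0.05, 0.856]], rotation=[[0, -0.01, 0], [0, -0.01, 0], [0, -0.01, 0], [0, -0.01, 0], [0, -0.01, 0], [0, -0.01, 0], [0.002, -0.01, 0.001], [0.002, -0.01, 0.001], [0.002, -0.01, 0.001], [0.002, -0.01, 0.001]])

```text
clock: 23.05
tcp_pos: [0.5364, 0.3211, 0.3798]
orientation: [-1.531, -0.421, 0.423]
contact_force: [0.1, -0.5, 0.3]
grip_width: 0.0558
```

Run:
```python
from h import *
from bench import r
o=r.get_obs(); print(o["clock"],o["tcp_pos"],yaw(o),o["grip_width"],o["contact_force"],o["joints"].round(2))
f=r.grab_frame("wrist"); pickle.dump((f,o),open("w12.pkl","wb")); cv2.imwrite("pics/w12.png",f["pixels"][:,:,::-1])
crop(f,"w12c.png",190,140,330,290,4)
print(px(f,o,256,215,.178),px(f,o,257,215,.178),px(f,o,256,216,.178))
```

```text
23.05 [0.53637758 0.32109174 0.37975103] 30.83876118048367 0.055799796531331214 [ 0.05144372 -0.50207715  0.29403771] [-0.76  0.42  0.16  1.72 -0.08  1.01 -0.03]
[0.53330951 0.32476469 0.178     ] [0.5337933  0.32505351 0.178     ] [0.53361402 0.32425207 0.178     ]
```

View pics/w12.png

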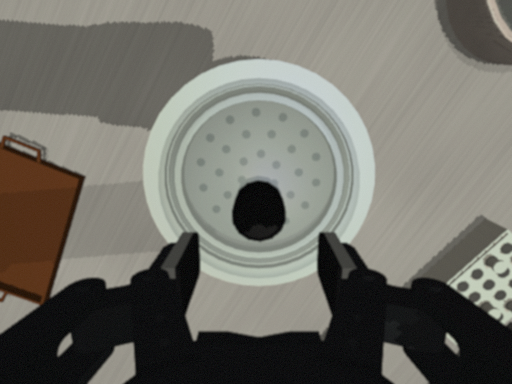

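View pics/w12c.png

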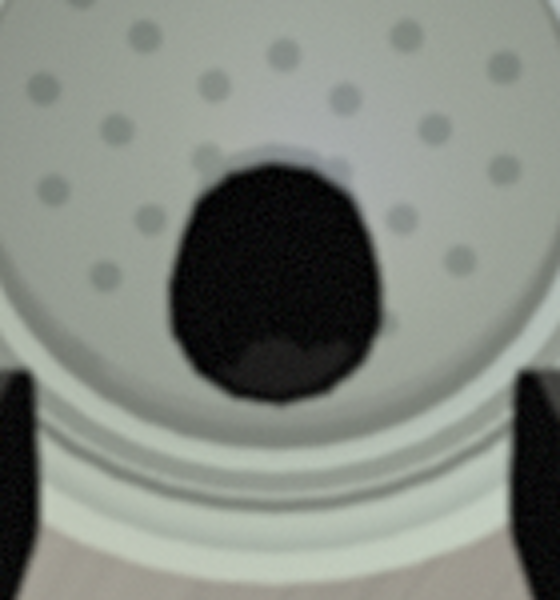

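Run:
```python
from h import *
from scipy.optimize import least_squares
f,o=pickle.load(open("w12.pkl","rb"))
# silhouette extents of flange circle r=.095 top z=.092: left143 right 376 top 59 bottom 285.5
th=np.linspace(0,2*np.pi,361)
def ext(c,r,zs):
    P=np.array([proj(f,o,[c[0]+r*np.cos(t),c[1]+r*np.sin(t),z]) for z in zs for t in th]); return np.array([P[:,0].min(),P[:,0].max(),P[:,1].min(),P[:,1].max()])
s=least_squares(lambda c:ext(c,.095,[.092])-[143,376,59,285.5],[.536,.323]); print("flange",s.x,s.fun)
k=lambda v:190+(v+.5)/4-.5; kv=lambda v:140+(v+.5)/4-.5
s=least_squares(lambda c:(ext(c,.016,[.150,.170])-[k(169),k(382),kv(162),kv(405)])[:2],[.536,.323]); print("knob",s.x,s.fun, ext(s.x,.016,[.150,.172])-[k(169),k(382),kv(162),kv(405)])
c=s.x; print(args(o,[.535,.3235,.32],31))
```

```text
flange [0.53629798 0.32399948] [ 0.803724   -0.803054    0.12795388 -0.37713438]
knob [0.54292666 0.31139384] [1.25055521e-12 2.10320650e-12] [-0.27061359  0.26979736 21.10546929 21.24563799]
([0.0004, 0.1992, 0.0094], [0.0006, -0.0018, -0.0008])
```

>>> step_arm(xyz=[[0.004, 0.03, 0.007], [0.004, 0.09, 0.007], [0.004, 0.15, 0.007], [0.004, 0.19, 0.007], [0.004, 0.202, 0.007], [0.004, 0.202, 0.007]], rotation=[[0.001, -0.002, -0.001], [0.001, -0.002, -0.001], [0.001, -0.002, -0.001], [0.001, -0.002, -0.001], [0.001, -0.002, -0.001], [0.001, -0.002, -0.001]])

```text
clock: 23.85
tcp_pos: [0.5364, 0.3233, 0.3193]
orientation: [-1.528, -0.424, 0.424]
contact_force: [-0.2, 0.2, 0.9]
grip_width: 0.0553
```

Run:
```python
from h import *
from bench import r
o=r.get_obs(); print(o["clock"],o["tcp_pos"],yaw(o),o["grip_width"],o["contact_force"],args(o,[.5363,.3238,.319],31))
f=r.grab_frame("wrist"); pickle.dump((f,o),open("w13.pkl","wb")); cv2.imwrite("pics/w13.png",f["pixels"][:,:,::-1])
f=r.grab_frame("scene"); crop(f,"s13.png",300,120,420,300,3.3)
```

```text
23.85 [0.53643927 0.32329204 0.3192581 ] 30.991984617615483 0.055344503081008516 [-0.24744222  0.21392776  0.90470476] ([0.0005, 0.0009, 0.0017], [-0.0004, -0.0001, 0.0003])
```

View pics/w13.png

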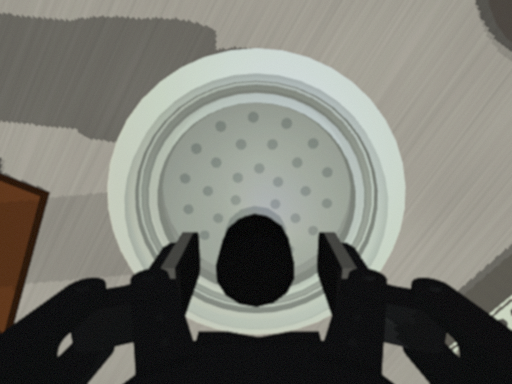

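View pics/s13.png

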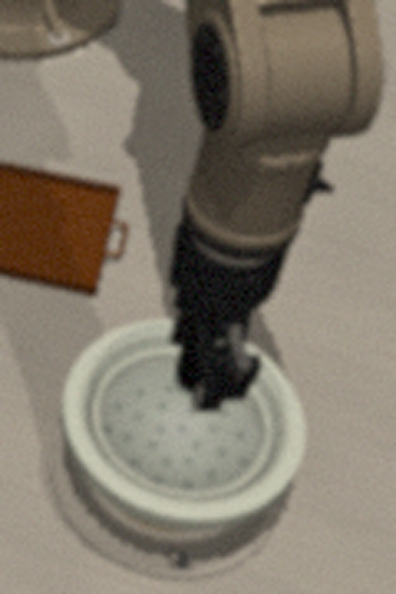

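>>> step_arm(xyz=[[-0.003, 0, 0.001], [-0.003, 0, 0.001]], rotation=[[0, 0, 0], [0, 0, 0]])

```text
clock: 24.2
tcp_pos: [0.5357, 0.3233, 0.3205]
orientation: [-1.527, -0.426, 0.422]
contact_force: [-0.5, -0.5, 0.5]
grip_width: 0.0558
```

>>> step_arm(xyz=[[0, 0, 0], [0, 0, 0], [0, 0, 0], [0, 0, 0], [0, 0, 0]], rotation=[[0, 0, 0], [0, 0, 0], [0, 0, 0], [0, 0, 0], [0, 0, 0]], grip=1, force=80)

```text
clock: 24.82
tcp_pos: [0.5357, 0.3232, 0.321]
orientation: [-1.527, -0.426, 0.422]
contact_force: [-1.3, -1.5, 5.0]
grip_width: 0.0304
```

Run:
```python
from h import *
from bench import r
o=r.get_obs(); print(o["clock"],o["tcp_pos"],yaw(o),o["grip_width"],o["contact_force"],o["moment"],args(o,[.5363,.3238,.319],31))
f=r.grab_frame("wrist"); pickle.dump((f,o),open("w14.pkl","wb")); cv2.imwrite("pics/w14.png",f["pixels"][:,:,::-1])
```

```text
24.825 [0.53569841 0.32324951 0.32103776] 30.993561707091434 0.03035040635356975 [-1.29193055 -1.45957771  4.95840081] [-0.29013394  0.55023948  0.02761443] ([0.0026, 0.0068, 0.0005], [-0.0007, -0.0001, 0.0017])
```

View pics/w14.png

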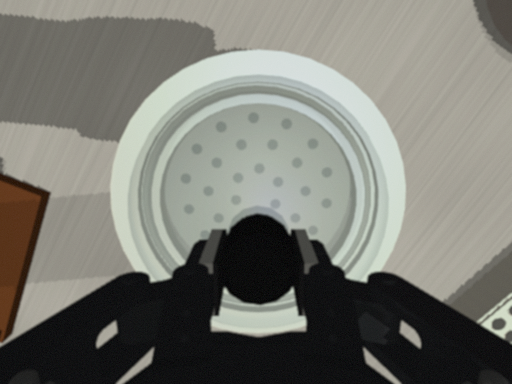

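>>> step_arm(xyz=[[0, -0.002, 0], [0, -0.004, 0], [0, -0.006, 0], [0, -0.008, 0]], rotation=[[0, 0, 0], [0, 0, 0], [0, 0, 0], [0, 0, 0]])

```text
clock: 25.38
tcp_pos: [0.5352, 0.323, 0.3222]
orientation: [-1.528, -0.424, 0.424]
contact_force: [1.2, 0.3, -12.2]
grip_width: 0.03
```

Run:
```python
from h import *
from bench import r
o=r.get_obs(); print(o["clock"],o["tcp_pos"],o["grip_width"],o["contact_force"],o["moment"],args(o,[.5357,.3232,.336],31))
```

```text
25.375 [0.53522781 0.32301576 0.32224776] 0.02997921115476732 [  1.19089316   0.25821713 -12.23677766] [ 0.1102358  -0.20876155 -0.04612037] ([0.0017, -0.0458, -0.0002], [-0.0006, -0.0, 0.0003])
```

>>> step_arm(xyz=[[0, -0.004, 0], [0, -0.006, 0], [0, -0.008, 0], [0, -0.01, 0], [0, -0.012, 0], [0, -0.014, 0]], rotation=[[0, 0, 0], [0, 0, 0], [0, 0, 0], [0, 0, 0], [0, 0, 0], [0, 0, 0]])

```text
clock: 26.12
tcp_pos: [0.535, 0.3228, 0.3266]
orientation: [-1.528, -0.423, 0.425]
contact_force: [-2.8, -0.1, -3.8]
grip_width: 0.03
```

Run:
```python
from h import *
from bench import r
o=r.get_obs(); print(o["clock"],o["tcp_pos"],o["grip_width"],o["contact_force"],o["moment"],args(o,[.5357,.3232,.336],31))
f=r.grab_frame("wrist"); pickle.dump((f,o),open("w15.pkl","wb")); cv2.imwrite("pics/w15.png",f["pixels"][:,:,::-1])
```

```text
26.125 [0.53497496 0.32278273 0.32659497] 0.029971778645277867 [-2.80377603 -0.13402734 -3.8036087 ] [-0.19853403  0.90466563 -0.02793974] ([0.0028, -0.0314, -0.0], [-0.0006, -0.0001, -0.0006])
```

View pics/w15.png

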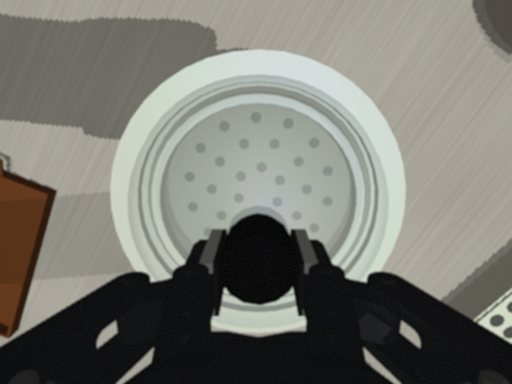

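>>> step_arm(xyz=[[0, -0.004, 0], [0.001, -0.008, 0], [0.001, -0.012, 0], [0.002, -0.016, 0], [0.002, -0.02, 0], [0.0025, -0.024, 0], [0.0025, -0.028, 0], [0.0025, -0.031, 0], [0.0025, -0.031, 0], [0.0025, -0.031, 0], [0.0025, -0.031, 0], [0.0025, -0.031, 0]], rotation=[[0, 0, 0], [0, 0, 0], [0, 0, 0], [0, 0, 0], [0, 0, 0], [0, 0, 0], [0, 0, 0], [0, 0, 0], [0, 0, 0], [0, 0, 0], [0, 0, 0], [0, 0, 0]])

```text
clock: 27.68
tcp_pos: [0.536, 0.3234, 0.3369]
orientation: [-1.528, -0.424, 0.423]
contact_force: [-0.3, 0.2, -3.6]
grip_width: 0.0297
```

Run:
```python
from h import *
from bench import r
o=r.get_obs(); print(o["clock"],o["tcp_pos"],o["grip_width"],o["contact_force"],o["moment"],np.abs(o["qvel"]).max(),args(o,[.5357,.3232,.336],31))
f=r.grab_frame("wrist"); pickle.dump((f,o),open("w16.pkl","wb")); cv2.imwrite("pics/w16.png",f["pixels"][:,:,::-1])
f=r.grab_frame("scene");pickle.dump((f,o),open("s16.pkl","wb"));crop(f,"s16.png",300,200,420,300,6); cv2.imwrite("pics/sc16.png",f["pixels"][:,:,::-1])
f=r.grab_frame("top");cv2.imwrite("pics/t16.png",f["pixels"][:,:,::-1])
```

```text
27.675 [0.53602302 0.32340415 0.33692507] 0.029744500131887276 [-0.30872847  0.16412234 -3.58382516] [-0.0150614   0.00032455 -0.00790822] 0.0015175869049851131 ([-0.0013, 0.0031, -0.0], [-0.0007, -0.0001, 0.0006])
```

View pics/w16.png

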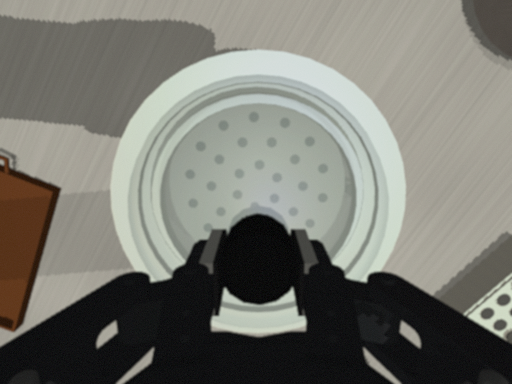

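View pics/s16.png

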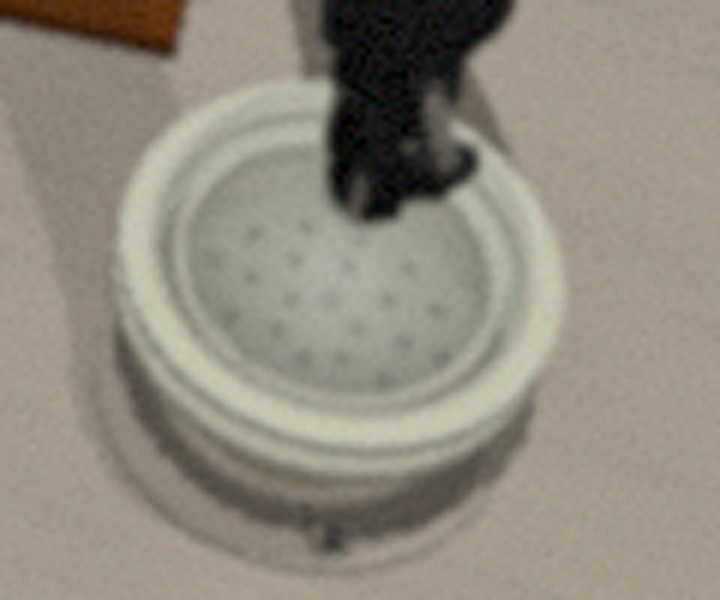

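View pics/sc16.png

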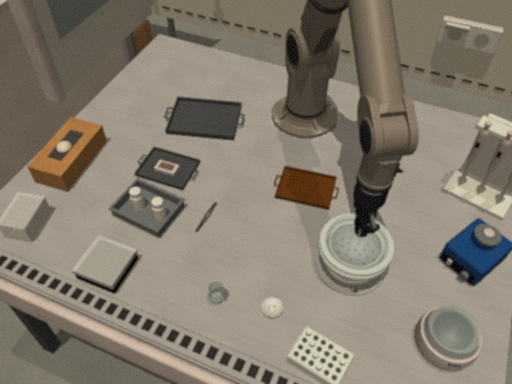

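View pics/t16.png

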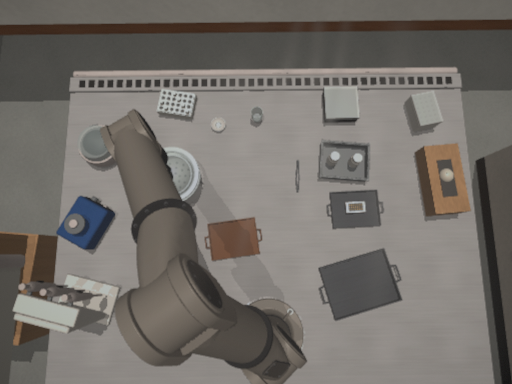

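>>> step_arm(xyz=[[0, 0.001, 0], [0, 0.002, 0], [0, 0.002, 0], [0, 0.002, 0], [0, 0.002, 0], [0, 0.002, 0], [0, 0.002, 0], [0, 0.002, 0]], rotation=[[0, 0, 0], [0, 0, 0], [0, 0, 0], [0, 0, 0], [0, 0, 0], [0, 0, 0], [0, 0, 0], [0, 0, 0]])

```text
clock: 28.82
tcp_pos: [0.536, 0.3234, 0.3363]
orientation: [-1.528, -0.424, 0.423]
contact_force: [0.4, 0.1, -3.2]
grip_width: 0.0298
```

Run:
```python
from h import *
from bench import r
o=r.get_obs(); print(o["clock"],o["tcp_pos"],o["grip_width"],o["contact_force"],np.abs(o["qvel"]).max(),args(o,[.5357,.3232,.336],31))
```

```text
28.825 [0.53600656 0.32341021 0.3363172 ] 0.029756801137465882 [ 0.37427767  0.11864124 -3.20880121] 0.0011810721842922948 ([-0.0012, 0.0011, -0.0001], [-0.0007, -0.0001, 0.0006])
```

Run:
```python
from bench import r
print(r.hand_in())
```

```text
the job is handed in; nothing more can be done
None
```

The job is handed in at about 29 s of the 72 s allowed. Both bottles and the canister are placed, and the arm is still holding the lid by its knob, about 15 mm above its seat.

- **Bottles:** both stand upright in the grey bin, about 75 mm apart. The last scene and top pictures show them there.
- **Canister:** it lies flat near the middle of the smaller dark tray. I left out the brown tray and the larger dark one.
- **Lid:** I gripped the knob at 80 N and raised it in small steps. The recorded downward pull peaked at about 12 N, sampled only between moves. It was down to 3.8 N, about the lid's weight, by 5.6 mm of lift.
- **Final checks:** the tool has risen 15.3 mm since gripping the knob. It is tilted less than 0.1° from vertical and stands still, and the force reads −3.2 N. The knob has not moved in the grip in the pictures, and a gap shows along the front of the rim, though the arm hides the back. The beaker, dish and forceps look unmoved.

Two readings disagreed slightly, with no effect on the job. The bin's rim measured about 142 mm wide against the 130 mm given. The finger opening read about 1 mm under on the bottles and canister, and about 2 mm under on the knob.

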